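Fit the inner cover plate under the rims of a bench bath

ROBOT

A 6-joint arm with a two-finger parallel gripper is mounted at the origin on a cart in front of the work surface, level with it; the furniture and walls round the work are solid. World frame = base frame: x ahead of the robot, y to its left, z up, the work surface at z = 0. Lengths are in mm, angles in rad, forces in N, time in s.
With the tool pointing down it reaches from about 350 to 875 mm from the base axis. Payload 4.2 kg.
Tool frame: the origin (TCP) lies midway between the tips of the shut fingers; the grasp point (between the pads) lies 19 mm behind it; z points along the fingers, y is the line along which they close (so a half turn about z gives the same grasp; the last joint's range is limited). The gripper opens to 85 mm and grips with 20 to 120 N. Pads are 22 mm wide; open, the fingers measure 114 mm over their backs; the gripper's body (76 mm by 85 mm) begins 54 mm behind the grasp point. The pads swing forward as they close: fully open they stand 13 mm farther back than shut.
Start: joints at [-1.006, 0.385, 0.008, 0, -1.194, -0.259], TCP at [188.176, -595.977, 231.312] pointing down, gripper open.
Joint ranges: [-3.14, 3.14], [-1.21, 2.06], [-1.07, 1.41], [-3.16, 2.05], [-2.99, -0.16], [-3.1, 3.1]. Speed limits (rad/s): [2.79, 2.79, 3.14, 3.14, 3.14, 3.14].

INTERFACE

Orientations are given as a unit quaternion [x, y, z, w].
In Python, from bench import arm gives the robot as it stands. The module is installed in compiled form; this text tells all that it offers.
- The arm moves only by the shell command python3 -m handwheel 'ROWS' [OPENING]. ROWS is JSON, a list of rows, each an object of numbers: "x", "y", "z": the shift along the world's x, y, z each as a share of 20 cm, from -1 to 1; "ax", "ay", "az": the turn, a rotation vector about the world's x, y, z each as a share of 90 degrees, from -1 to 1. In form: [{"x": .., "y": .., "z": .., "ax": .., "ay": .., "az": ..}, ...]. A call has exactly 8 rows; each row shifts and turns the commanded pose from where the row before left it; what a row does not reach is not made up. A row lasts 1/10 s, in which the tool goes at most 50 mm and 8.59 degrees, less where a joint would pass 70% of its speed; a pose out of reach is approached as far as the arm can. A call with a number of a shift or a turn outside -1 to 1 is refused whole. A call with a gripper value outside its range is refused whole. OPENING is the opening, from -1 (shut) to 1 (fully open), set as the call begins (- or left out, the last holds). The fingers move at their own pace and stop on an object; the grip force is fixed at half the most. Time passes only in rows, so rows that do not move let the fingers close, or fill a call up. It gives the time, the measured TCP pose, the force, the opening and the grip force at its end, in the units of the state.
- arm.read_state(): the state, without advancing time (a new reading comes with each control period).
- arm.get_image(name): name is "scene" or "top" or "wrist"; returns the picture (400x640x3 uint8, red, green, blue); there is no depth.
- arm.camera_params(name): a dict with "K" (3x3 intrinsics, pixels), "position" and "orientation" of the camera in the world. Camera axes: x right, y down, z forward; pixel columns grow to the right and rows downward; lengths in mm; the calibration is good to about 2 mm. The wrist camera is an equidistant fisheye: a pixel r from the principal point sees the ray r / f radians off the axis. A picture is of the moment at which its call begins: read the wrist's pose just before it. camera_params takes no time and is no camera call; for the wrist camera it gives the pose at the moment of the call.
- arm.job_done(): hands the job in; it is judged then, once.
The state is a dict: "clock": time; "joints": joint angles; "joint_vel": joint speeds; "joint_efforts": joint torques, N m; "position": TCP position; "ee_rot": TCP orientation; "contact_force": force on the tool from outside, world axes, zero at the start; "wrist_torque": the same for the moment, N m; "gripper_width": finger opening in mm; "grasp_force": force on a finger pad.
Only numpy, scipy, OpenCV 4.12 (cv2) and the standard library are available. Lean on these libraries where they do the work, as an engineer would, in place of code of your own. Each camera call takes 0.05 s, during which the arm holds its last target. There are 200 camera calls.

TASK

Fit the loose steel cover plate into the bench bath: the plate is longer than the mouth, so tilt it by its upright handle, feed one end under the wide rim, lower the other end past the opposite rim and settle it flat on the ledges inside. Then slide it gently along the ledges until it meets the hidden stop under the opposite rim, let go of it there, snug against the stop, and leave the other things on the bench where they are. The stop only wants a light touch: never push or drop the plate hard against it or the bath.

Things in the scene. Friction and masses are not known exactly. Their poses are not given: they have to be found in the camera images.
- tub: Fixed open steel bath on rubber feet: 264 mm long (x), 120 mm wide (y), 90 mm high, wire grips on its long sides. Origin on the bench under the middle of the mouth; x runs from the wide rim (robot's side) to the opposite rim, z up. Walls 5 mm; inside y = -55 to +55 mm, end walls at x = -130.5 and +123.5 mm. The mouth is open from x = -77.5 to +77.5 mm, over the full inner width. No rims along the sides.
- wide_rim (a point): Middle of the inner edge of the wide rim (robot's side), at its underside, 84 mm above the bench; axes as the bath's. The rim is 6 mm thick and covers 53 mm, from here back to the end wall at -x. Nothing stands beneath it; the gap down to the ledge is 30 mm.
- far_rim (a point): Middle of the inner edge of the opposite rim, at its underside, 84 mm up; axes as the bath's. Rim 6 mm thick, 46 mm wide, 30 mm above the ledge. Hidden below it a fixed stop block (rubber-faced steel, 40 mm wide, 15 mm high, mid-width) stands on the ledge, facing -x. It was set by hand: its face lies 7 to 39 mm beyond this edge (+x); where exactly is not measured and must be felt.
- ledge (a point): Centre of the plane of the end ledges' tops, 54 mm above the bench, under the middle of the mouth; axes as the bath's. The end ledges reach from x = -130.5 to -78 and from x = +63 to +123.5 mm and carry the plate; they are faced with black rubber that gives up to about 1 mm. Along the sides run 8 mm wide ledges, 2 mm lower. Below the ledges the bath is empty.
- cover_handle (a point): Middle of the upright handle blade in the centre of the loose steel cover plate, 56 mm above the plate's underside. Blade: 12 mm thick along the plate's x, 50 mm wide along its y, top 75 mm above the underside. z points up out of the plate. With the plate flat on the ledges this point is 110 mm above the bench; snug on the stop, it lies at x = -15.5 to +16.5 mm in the bath's frame.
- cover_plate (a point): Centre of the plate itself, half-way through its thickness: 200 mm long (x), 100 mm wide (y), 6 mm thick, 0.25 to 0.42 kg, the same both ways round; lies flat on the bench at the start, handle up.
- tweezers: bystander: thin metal tweezers, 126 mm long, lying on the bench between the bath and the plate; origin under its middle
- microtube_a: bystander: small closed plastic tube, 40 mm long, lying on the bench between the bath and the plate; origin under its middle
- beaker: bystander: clear beaker, 52 mm across, 66 mm high, standing behind between the bath and the plate; origin under its middle
- sample_cup: bystander: lidded sample cup, 56 mm across, 58 mm high, at the right; origin under its middle
- slide_box: bystander: small slide box, 84 x 37 x 32 mm, at the left; origin under its middle
- marker: bystander: marker pen, 135 mm long, lying at the left; origin under its middle
Things that resemble listed ones, but are neither listed nor needed, are in the scene too. What is shaped like the part that bears cover_handle but pink is not meant.

How it is judged:
By the outcome, as a careful person would: the job done as asked, in the order asked, and still so for the second after the job is handed in, with the robot touching nothing.
It also fails if it takes over 54 s, if anything falls off the work surface, if the arm or the gripper's body presses on something with over 40 N, if the wrist force passes 120 N, or if a joint passes its speed limit or range.

## Working session

There is one attempt and no reset: what is moved stays moved. The work goes in short steps, Python scripts to look and compute and a shell command to move; the robot and the scene stay as the last step left them, time stands still between calls to the robot, and variables do not carry over. Pictures are saved under pics/ and viewed, at most 10 in all, crops included, and the job is handed in when it is done.

```bash
mkdir -p pics
cat > h.py <<'E'
import numpy as np, cv2
from bench import arm
from scipy.spatial.transform import Rotation as R
def ray(p,uv):
    K=np.array(p["K"]);d=np.linalg.inv(K)@np.array([uv[0],uv[1],1.]);return np.array(p["position"],float),R.from_quat(p["orientation"]).as_matrix()@d
def onz(p,uv,z):
    o,d=ray(p,uv);return o+d*(z-o[2])/d[2]
def proj(p,X):
    c=R.from_quat(p["orientation"]).as_matrix().T@(np.array(X,float)-np.array(p["position"]));u=np.array(p["K"])@c;return u[:2]/u[2]
E
python3 - <<'E'
from h import *
for n in ("top","scene"):
    im=arm.get_image(n);cv2.imwrite(f"pics/{n}0.png",im[:,:,::-1]);p=arm.camera_params(n);print(n,p)
print(arm.read_state())
E
```

```text
top {'K': array([[511.43815338,   0.        , 322.47773143],
       [  0.        , 511.43815338, 194.1369386 ],
       [  0.        ,   0.        ,   1.        ]]), 'position': array([-216.73627648,  165.93358738, 1546.25216181]), 'orientation': array([-0.66262286,  0.7164032 , -0.15757355,  0.15122161])}
scene {'K': array([[413.53332024,   0.        , 316.47177306],
       [  0.        , 413.53332024, 205.85877535],
       [  0.        ,   0.        ,   1.        ]]), 'position': array([-315.27094549, -700.29281289, 1375.78113693]), 'orientation': array([ 0.87121293, -0.34697006,  0.13381554, -0.3204578 ])}
{'clock': 0.1, 'joints': array([-1.00641669e+00,  3.85490174e-01,  6.75203392e-03, -4.08842877e-04,
       -1.19400697e+00, -2.58564774e-01]), 'joint_vel': array([-0.00063437, -0.0009085 ,  0.0029647 ,  0.00080411, -0.0007123 ,
       -0.00144365]), 'joint_efforts': array([-4.91454557e-04, -3.93322241e+01,  1.88927972e+01,  4.19795573e+00,
       -2.59591034e-03,  4.70539788e-06]), 'position': array([ 187.99870994, -595.50513918,  230.32441799]), 'ee_rot': array([-1.52237686e-01,  9.88343413e-01,  9.69057474e-04, -2.15568121e-04]), 'contact_force': array([ 0.60194425, -0.80603748, -0.16593088]), 'wrist_torque': array([-0.00037326, -0.01814596,  0.00867431]), 'grasp_force': 0.0, 'gripper_width': 85.27954409948288}
```

View pics/top0.png

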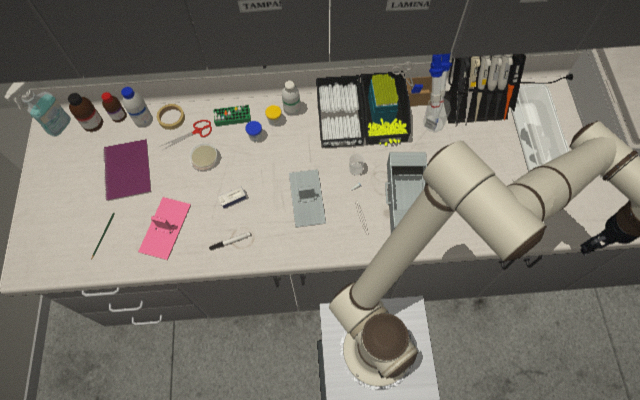

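View pics/scene0.png

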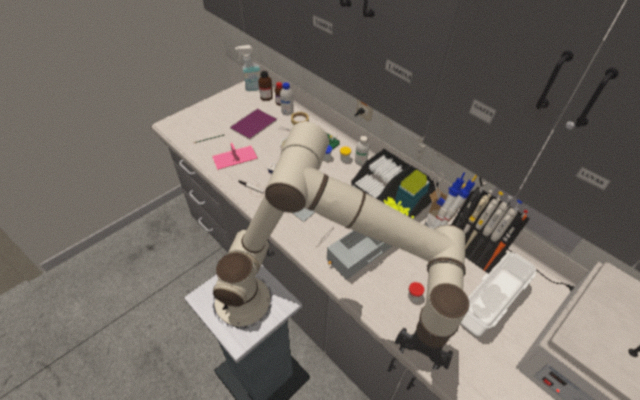

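The top view shows the cover plate at about (307,198), the bath at (407,190) partly behind the arm, tweezers at (361,217), a microtube at (356,188), the beaker at (357,165), and the pink decoy at (165,228). I'll measure the plate now and the bath after the arm swings away.

```bash
cat > plate.py <<'E'
from h import *
im=arm.get_image("top");p=arm.camera_params("top")
hsv=cv2.cvtColor(im,cv2.COLOR_RGB2HSV)
print(hsv[180,300],hsv[210,310],hsv[180,340],hsv[200,395])
m=cv2.inRange(hsv,(70,12,60),(130,255,235));m[:, :280]=0;m[:,335:]=0;m[:160]=0;m[240:]=0
m=cv2.morphologyEx(m,cv2.MORPH_CLOSE,np.ones((9,9)))
c=max(cv2.findContours(m,cv2.RETR_EXTERNAL,cv2.CHAIN_APPROX_NONE)[0],key=cv2.contourArea)
h=cv2.convexHull(c)[:,0,:]
W=np.array([onz(p,q,6)[:2] for q in h],np.float32)
(r,s,a)=cv2.minAreaRect(W);print("plate",r,s,a, cv2.boxPoints((r,s,a)).tolist())
cv2.imwrite("pics/crop1.png",cv2.resize(im[150:250,270:370,::-1],None,fx=6,fy=6,interpolation=cv2.INTER_CUBIC))
E
python3 plate.py
```

```text
[ 60   9 163] [ 60  11 159] [ 20  27 197] [45 11 92]
plate (520.2168579101562, 133.4366455078125) (0.0, 0.0) 0.0 [[520.2168579101562, 133.4366455078125], [520.2168579101562, 133.4366455078125], [520.2168579101562, 133.4366455078125], [520.2168579101562, 133.4366455078125]]
```

View pics/crop1.png

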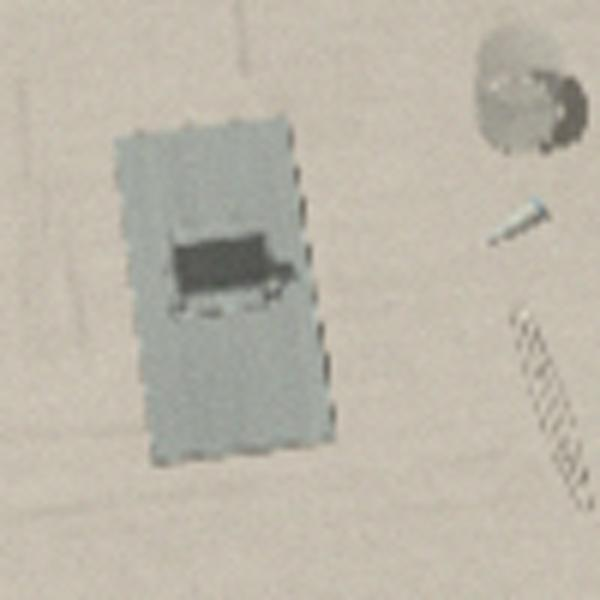

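The crop shows the plate with corners near (117,135), (287,117), (335,440), (153,465), and the dark blade at about (222,265). Next I'll segment by hue and swing the arm towards the plate to uncover the bath.

```bash
sed -i 's/(70,12,60),(130,255,235)/(30,0,90),(130,255,235)/; s/^m=cv2.morph/m=cv2.morphologyEx(m,cv2.MORPH_OPEN,np.ones((3,3)));m=cv2.morph/' plate.py; python3 plate.py
python3 -m handwheel '[{"z":0.25},{"z":0.25},{"z":0.25},{"x":0.1,"y":0.2},{"x":0.1,"y":0.23},{"x":0.1,"y":0.23},{"x":0.1,"y":0.23},{"x":0.1,"y":0.23}]' 1
python3 -m handwheel '[{"x":0.1,"y":0.23},{"x":0.1,"y":0.23},{"x":0.1,"y":0.23},{"x":0.1,"y":0.23},{"x":0.1,"y":0.23},{"x":0.1,"y":0.23},{"x":0.1,"y":0.23},{"x":0.1,"y":0.23}]'
```

```text
[ 53  14 164] [ 53   6 164] [ 20  27 197] [60 12 88]
plate (501.6800231933594, 176.0723419189453) (199.41136169433594, 99.34994506835938) 3.1820952892303467 [[399.3706359863281, 220.1361083984375], [404.8855285644531, 120.93934631347656], [603.9893798828125, 132.00857543945312], [598.4744873046875, 231.20533752441406]]invalid input at $[0]: expected keys x, y, z, ax, ay, az
invalid input at $[0]: expected keys x, y, z, ax, ay, az
```

```bash
python3 -m handwheel '[{"x":0,"y":0,"z":0.25,"ax":0,"ay":0,"az":0},{"x":0.0871,"y":0.2143,"z":0,"ax":0,"ay":0,"az":0.0467},{"x":0.0871,"y":0.2143,"z":0,"ax":0,"ay":0,"az":0.0467},{"x":0.0871,"y":0.2143,"z":0,"ax":0,"ay":0,"az":0.0467},{"x":0.0871,"y":0.2143,"z":0,"ax":0,"ay":0,"az":0.0467},{"x":0.0871,"y":0.2143,"z":0,"ax":0,"ay":0,"az":0.0467},{"x":0.0871,"y":0.2143,"z":0,"ax":0,"ay":0,"az":0.0467},{"x":0.0871,"y":0.2143,"z":0,"ax":0,"ay":0,"az":0.0467}]' 1
python3 -m handwheel '[{"x":0.0871,"y":0.2143,"z":0,"ax":0,"ay":0,"az":0.0467},{"x":0.0871,"y":0.2143,"z":0,"ax":0,"ay":0,"az":0.0467},{"x":0.0871,"y":0.2143,"z":0,"ax":0,"ay":0,"az":0.0467},{"x":0.0871,"y":0.2143,"z":0,"ax":0,"ay":0,"az":0.0467},{"x":0.0871,"y":0.2143,"z":0,"ax":0,"ay":0,"az":0.0467},{"x":0.0871,"y":0.2143,"z":0,"ax":0,"ay":0,"az":0.0467},{"x":0.0871,"y":0.2143,"z":0,"ax":0,"ay":0,"az":0.0467},{"x":0.0871,"y":0.2143,"z":0,"ax":0,"ay":0,"az":0.0467}]'
python3 -m handwheel '[{"x":0.0871,"y":0.2143,"z":0,"ax":0,"ay":0,"az":0.0467},{"x":0.0871,"y":0.2143,"z":0,"ax":0,"ay":0,"az":0.0467},{"x":0.0871,"y":0.2143,"z":0,"ax":0,"ay":0,"az":0.0467},{"x":0,"y":0,"z":-0.2,"ax":0,"ay":0,"az":0},{"x":0,"y":0,"z":0,"ax":0,"ay":0,"az":0},{"x":0,"y":0,"z":0,"ax":0,"ay":0,"az":0},{"x":0,"y":0,"z":0,"ax":0,"ay":0,"az":0},{"x":0,"y":0,"z":0,"ax":0,"ay":0,"az":0}]'
python3 - <<'E'
from h import *
s=arm.read_state();print(s["joints"],R.from_quat(s["ee_rot"]).as_matrix().round(4))
im=arm.get_image("top");cv2.imwrite("pics/top1.png",im[:,:,::-1])
w=arm.camera_params("wrist");print(w);iw=arm.get_image("wrist")
a=cv2.resize(im[110:270,340:500,::-1],(500,500),interpolation=cv2.INTER_CUBIC)
cv2.imwrite("pics/a.png",a);cv2.imwrite("pics/w0.png",iw[:,:,::-1])
E
```

```text
clock: 1.0
position: [310.3, -294.2, 281.3]
ee_rot: [-0.399, 0.917, -0.0, 0.0]
contact_force: [1.2, 0.6, 0.2]
gripper_width: 85.7
grasp_force: 0.0
clock: 1.8
position: [449.6, 48.9, 281.5]
ee_rot: [-0.648, 0.762, -0.0, 0.0]
contact_force: [1.2, -0.6, -0.4]
gripper_width: 85.6
grasp_force: 0.0
clock: 2.6
position: [502.4, 175.2, 243.4]
ee_rot: [0.726, -0.688, 0.001, -0.002]
contact_force: [0.7, 0.5, 0.7]
gripper_width: 85.4
grasp_force: 0.0
[ 6.40871352e-01  2.15781442e-01 -2.02742009e-01  5.39847664e-04
 -1.14862789e+00 -5.86451286e-01] [[ 0.0546 -0.9985  0.0032]
 [-0.9985 -0.0546  0.0018]
 [-0.0016 -0.0033 -1.    ]]
{'K': array([[309.70691629,   0.        , 316.83809261],
       [  0.        , 309.70691629, 196.67951897],
       [  0.        ,   0.        ,   1.        ]]), 'position': array([505.69071502,  98.88944523, 386.63280825]), 'orientation': array([-0.0274376 ,  0.98801833,  0.15185285, -0.00276977])}
```

View pics/a.png

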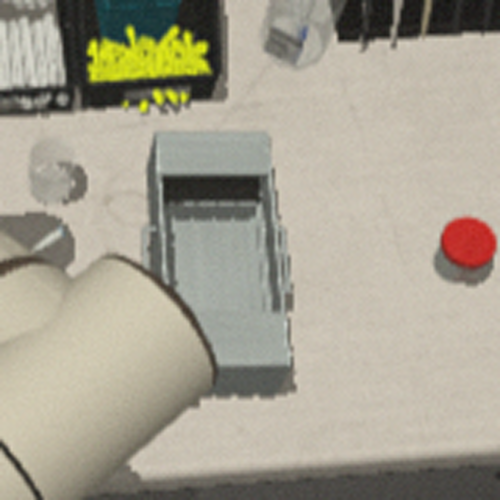

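View pics/w0.png

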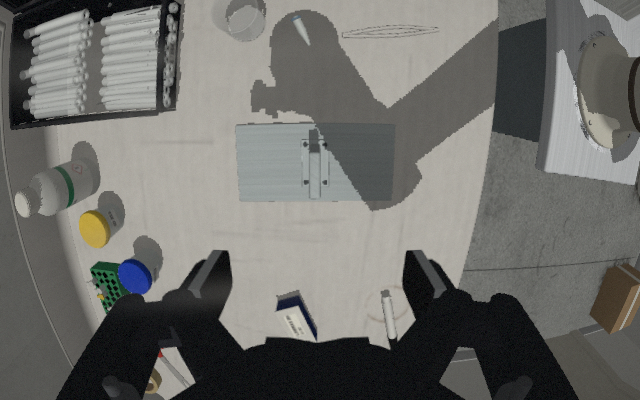

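The top crop shows the bath's far rim from (157,133) to (270,133), its right side down to (290,365), and the near rim partly hidden by the arm. The wrist view shows the plate with corners near (236,125), (393,123), (395,201), (239,201) and its blade around column 315. I'll pass over the bath with the wrist camera for a close measurement.

```bash
python3 -m handwheel '[{"x":0,"y":-0.22,"z":0,"ax":0,"ay":0,"az":0},{"x":0,"y":-0.23,"z":0,"ax":0,"ay":0,"az":0},{"x":0,"y":-0.23,"z":0,"ax":0,"ay":0,"az":0},{"x":0,"y":-0.23,"z":0,"ax":0,"ay":0,"az":0},{"x":0,"y":-0.22,"z":0,"ax":0,"ay":0,"az":0},{"x":0,"y":0,"z":0,"ax":0,"ay":0,"az":0},{"x":0,"y":0,"z":0,"ax":0,"ay":0,"az":0},{"x":0,"y":0,"z":0,"ax":0,"ay":0,"az":0}]'
cat >> h.py <<'E'
def wonz(p,uv,z):
    K=np.array(p["K"]);d=np.array([uv[0]-K[0,2],uv[1]-K[1,2]],float);r=np.hypot(*d);t=r/K[0,0]
    v=np.array([d[0]/r*np.sin(t),d[1]/r*np.sin(t),np.cos(t)]);v=R.from_quat(p["orientation"]).as_matrix()@v
    o=np.array(p["position"],float);return o+v*(z-o[2])/v[2]
E
python3 - <<'E'
from h import *
w=arm.camera_params("wrist");print(arm.read_state()["position"]);iw=arm.get_image("wrist")
import pickle;pickle.dump(w,open("w1.pkl","wb"));cv2.imwrite("pics/w1.png",iw[:,:,::-1])
cv2.imwrite("pics/w1c.png",cv2.resize(iw[60:320,100:480,::-1],None,fx=2.1,fy=2.1,interpolation=cv2.INTER_CUBIC))
w0={'K': np.array([[309.70691629,0,316.83809261],[0,309.70691629,196.67951897],[0,0,1]]),'position':np.array([505.69071502,98.88944523,386.63280825]),'orientation':np.array([-0.0274376,0.98801833,0.15185285,-0.00276977])}
C=np.array([wonz(w0,q,6) for q in ((236,125),(393,123),(395,201),(239,201))]);print(C.round(1),C.mean(0))
# blade foot/top
g=cv2.imread("pics/w0.png");cv2.imwrite("pics/w0c.png",cv2.resize(g[110:215,225:405],None,fx=4,fy=4,interpolation=cv2.INTER_CUBIC))
E
```

```text
clock: 3.5
position: [501.9, -50.2, 241.8]
ee_rot: [0.726, -0.687, 0.0, -0.0]
contact_force: [1.0, -0.4, -0.3]
gripper_width: 85.6
grasp_force: 0.0
[501.89787708 -50.15783571 241.77833647]
[[606.2 130.5   6. ]
 [410.9 117.4   6. ]
 [396.7 218.8   6. ]
 [602.7 230.3   6. ]] [504.13512313 174.23109935   6.        ]
```

View pics/w1c.png

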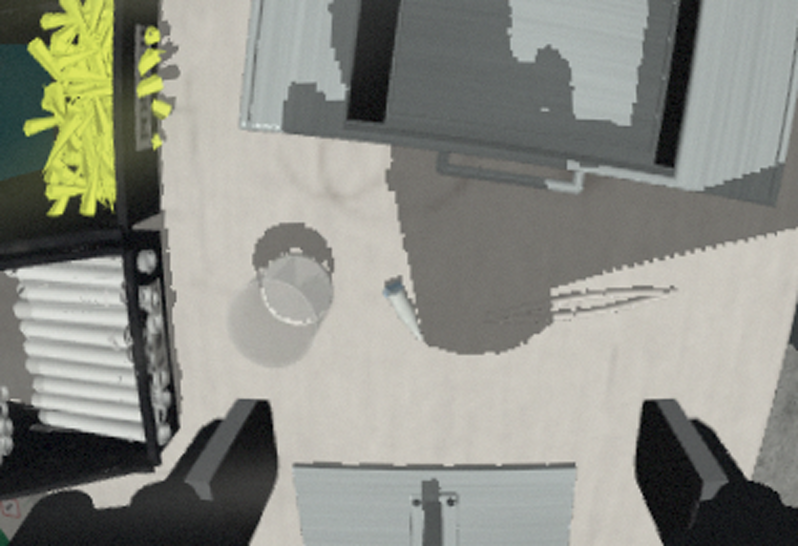

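The bath's left edge is visible (corner at about (243,128), opening slots at columns 370 and 680), but the camera looks back towards the fingers. I'll go 110 mm further to get the whole bath in view.

```bash
python3 -m handwheel '[{"x":0,"y":-0.2,"z":0,"ax":0,"ay":0,"az":0},{"x":0,"y":-0.2,"z":0,"ax":0,"ay":0,"az":0},{"x":0,"y":-0.15,"z":0,"ax":0,"ay":0,"az":0},{"x":0,"y":0,"z":0,"ax":0,"ay":0,"az":0},{"x":0,"y":0,"z":0,"ax":0,"ay":0,"az":0},{"x":0,"y":0,"z":0,"ax":0,"ay":0,"az":0},{"x":0,"y":0,"z":0,"ax":0,"ay":0,"az":0},{"x":0,"y":0,"z":0,"ax":0,"ay":0,"az":0}]'
python3 - <<'E'
from h import *
w=arm.camera_params("wrist");print(arm.read_state()["position"]);iw=arm.get_image("wrist")
import pickle;pickle.dump(w,open("w2.pkl","wb"));cv2.imwrite("pics/w2.png",iw[:,:,::-1])
cv2.imwrite("pics/w2c.png",cv2.resize(iw[60:300,160:480,::-1],None,fx=2.5,fy=2.5,interpolation=cv2.INTER_CUBIC))
E
```

```text
clock: 4.35
position: [501.9, -159.6, 241.5]
ee_rot: [0.727, -0.687, 0.0, -0.0]
contact_force: [-0.2, 0.2, -0.6]
gripper_width: 85.4
grasp_force: 0.0
[ 501.90471032 -159.563787    241.46881431]
```

View pics/w2c.png

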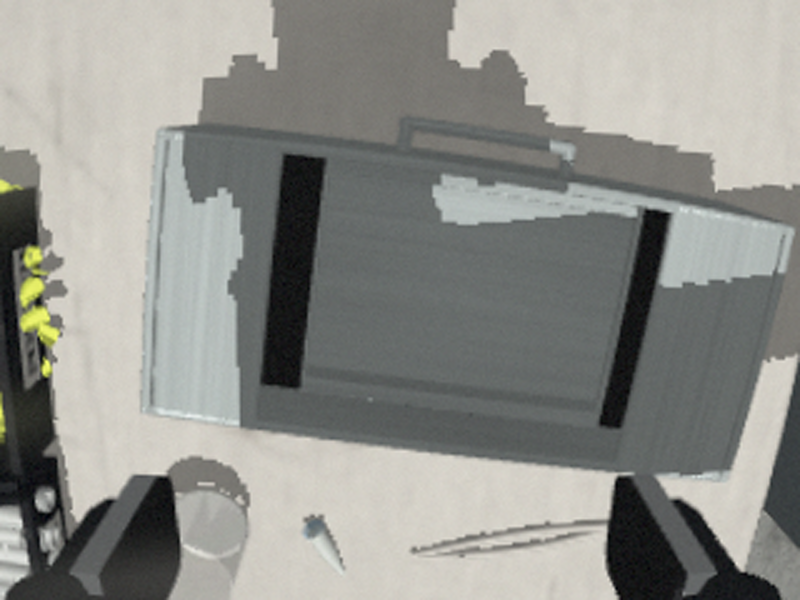

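The view shows the whole bath: outer top corners at about (160,128), (145,412), (793,228) and (727,478) in the 2.5x crop. The far rim's inner edge runs (285,155)–(262,385) and the wide rim's inner edge (670,212)–(620,427).

Run:
```python
from h import *
import pickle;w=pickle.load(open("w2.pkl","rb"))
f=lambda q,z:wonz(w,(q[0]/2.5+160-.3,q[1]/2.5+60-.3),z)
fl,fr,nr,nl=[f(q,90) for q in((145,412),(160,128),(793,228),(727,478))]
fe=[f(q,84) for q in((285,155),(262,385))];ne=[f(q,84) for q in((670,212),(620,427))]
print(fl,fr,nr,nl);print(fe,ne)
d=(fl+fr-nl-nr)/2;yw=np.arctan2(d[1],d[0]);e=fl-fr;print("len",np.hypot(*d[:2]),"yaw",np.degrees(yw),np.degrees(np.arctan2(-e[0],e[1])),"yaw near",np.degrees(np.arctan2(-(nl-nr)[0],(nl-nr)[1])),"wid",np.linalg.norm(e),np.linalg.norm(nl-nr))
print("yaw inner",[np.degrees(np.arctan2(-(b-a)[0],(b-a)[1])) for a,b in((fe[0],fe[1]),(ne[0],ne[1]))], "sides",[np.degrees(np.arctan2((a-b)[1],(a-b)[0])) for a,b in((fl,nl),(fr,nr))])
c=(fl+fr+nl+nr)/4;ux=np.array([np.cos(yw),np.sin(yw)])
# outer ends in tub frame: -135.5..128.5 => mid -3.5
print("centre from outer",c[:2]+3.5*ux,"mouth mid",(sum(fe)+sum(ne))/4,"mouth len",(sum(fe)-sum(ne))/2@[*ux,0])
# top cam check
p=arm.camera_params("top")
g=lambda q,z:onz(p,(q[0]/3.125+340-.3,q[1]/3.125+110-.3),z)
print([g(q,90).round(1) for q in((157,133),(270,133),(290,365))])
```

```text
[ 604.53888845 -106.18310609   90.        ] [ 595.73074431 -225.12294576   90.        ] [ 335.26770733 -203.50758286   90.        ] [344.08037538 -87.24085227  90.        ]
[array([ 546.69510559, -215.20566385,   84.        ]), array([ 554.18172956, -119.67893245,   84.        ])] [array([ 390.98362968, -203.60043486,   84.        ]), array([ 399.24310889, -108.58167261,   84.        ])]
len 261.2490103210568 yaw -4.451921509219392 -4.235333922061562 yaw near -4.334559278929992 wid 119.26553929912092 116.60023911114945
yaw inner [np.float64(-4.481226769478934), np.float64(-4.9679322416490646)] sides [np.float64(-4.159602139975018), np.float64(-4.74400376143355)]
centre from outer [ 473.39386874 -155.78530059] mouth mid [ 472.77589343 -161.76667594   84.        ] mouth len 155.73751693556497
[array([ 601.6, -106.3,   90. ]), array([ 592., -224.,   90.]), array([ 332.6, -201.2,   90. ])]
```

```bash
python3 -m handwheel '[{"x":0.008,"y":0.209,"z":0,"ax":0,"ay":0,"az":0},{"x":0,"y":0.209,"z":0,"ax":0,"ay":0,"az":0},{"x":0,"y":0.209,"z":0,"ax":0,"ay":0,"az":0},{"x":0,"y":0.209,"z":0,"ax":0,"ay":0,"az":0},{"x":0,"y":0.209,"z":0,"ax":0,"ay":0,"az":0},{"x":0,"y":0.209,"z":0,"ax":0,"ay":0,"az":0},{"x":0,"y":0.209,"z":0,"ax":0,"ay":0,"az":0},{"x":0,"y":0.209,"z":0,"ax":0,"ay":0,"az":0}]'
python3 -m handwheel '[{"x":0,"y":0,"z":-0.2,"ax":0,"ay":0,"az":0},{"x":0,"y":0,"z":-0.2,"ax":0,"ay":0,"az":0},{"x":0,"y":0,"z":-0.2,"ax":0,"ay":0,"az":0},{"x":0,"y":0,"z":-0.2,"ax":0,"ay":0,"az":0},{"x":0,"y":0,"z":-0.15,"ax":0,"ay":0,"az":0},{"x":0,"y":0,"z":-0.07,"ax":0,"ay":0,"az":0},{"x":0,"y":0,"z":0,"ax":0,"ay":0,"az":0},{"x":0,"y":0,"z":0,"ax":0,"ay":0,"az":0}]'
python3 -m handwheel '[{"x":0,"y":0,"z":0,"ax":0,"ay":0,"az":0},{"x":0,"y":0,"z":0,"ax":0,"ay":0,"az":0},{"x":0,"y":0,"z":0,"ax":0,"ay":0,"az":0},{"x":0,"y":0,"z":0,"ax":0,"ay":0,"az":0},{"x":0,"y":0,"z":0,"ax":0,"ay":0,"az":0},{"x":0,"y":0,"z":0,"ax":0,"ay":0,"az":0},{"x":0,"y":0,"z":0,"ax":0,"ay":0,"az":0},{"x":0,"y":0,"z":0,"ax":0,"ay":0,"az":0}]' -1
```

```text
clock: 5.2
position: [502.9, 176.0, 241.6]
ee_rot: [0.727, -0.687, 0.0, -0.0]
contact_force: [0.0, 0.2, -0.2]
gripper_width: 85.2
grasp_force: 0.0
clock: 6.0
position: [503.7, 174.4, 37.7]
ee_rot: [0.727, -0.687, 0.0, -0.0]
contact_force: [0.6, -0.3, 1.2]
gripper_width: 85.4
grasp_force: 0.0
clock: 6.8
position: [503.8, 174.2, 37.9]
ee_rot: [0.727, -0.687, 0.0, -0.001]
contact_force: [-0.2, 0.1, 5.3]
gripper_width: 11.1
grasp_force: 59.3
```

```bash
python3 -m handwheel '[{"x":0,"y":0,"z":0.1,"ax":0,"ay":0,"az":0},{"x":0,"y":0,"z":0.2,"ax":0,"ay":0,"az":0},{"x":0,"y":0,"z":0.2,"ax":0,"ay":0,"az":0},{"x":0,"y":0,"z":0.2,"ax":0,"ay":0,"az":0},{"x":0,"y":0,"z":0.1,"ax":0,"ay":0,"az":0},{"x":0,"y":0,"z":0,"ax":0,"ay":0,"az":0},{"x":0,"y":0,"z":0,"ax":0,"ay":0,"az":0},{"x":0,"y":0,"z":0,"ax":0,"ay":0,"az":0}]'
cat > wp.py <<'E'
from h import *
s=arm.read_state();w=arm.camera_params("wrist");iw=arm.get_image("wrist")
cv2.imwrite("pics/w3.png",iw[:,:,::-1])
hsv=cv2.cvtColor(cv2.medianBlur(iw,3),cv2.COLOR_RGB2HSV)
m=cv2.inRange(hsv,(35,0,60),(130,60,235));m=cv2.morphologyEx(m,cv2.MORPH_OPEN,np.ones((3,3)))
cs=sorted(cv2.findContours(m,cv2.RETR_EXTERNAL,cv2.CHAIN_APPROX_NONE)[0],key=cv2.contourArea)[-3:]
T=R.from_quat(s["ee_rot"]).as_matrix();o=np.array(s["position"])
for c in cs:
    q=cv2.approxPolyDP(cv2.convexHull(c),4,True)[:,0];print(cv2.contourArea(c),q.tolist())
    for u in q:print(u,((wonz(w,u,o[2]-31.8)-o)@T).round(1))
print(o,s["ee_rot"],s["contact_force"],s["wrist_torque"])
E
python3 wp.py
```

```text
clock: 7.6
position: [501.8, 173.1, 194.6]
ee_rot: [0.726, -0.687, -0.001, 0.003]
contact_force: [0.5, 0.0, -2.7]
gripper_width: 11.2
grasp_force: 58.9
5943.0 [[134, 0], [152, 83], [130, 111], [86, 112], [74, 97], [77, 13]]
[134   0] [ 151.9 -115.6   31.5]
[152  83] [  93.9 -100.2   31.5]
[130 111] [  78.1 -117.9   31.4]
[ 86 112] [  81.9 -157.3   31.2]
[74 97] [  94.1 -168.8   31.1]
[77 13] [ 155.9 -167.4   31.3]
20150.0 [[639, 0], [639, 191], [598, 295], [591, 296], [550, 275], [505, 209], [501, 189], [515, 19], [558, 0]]
[639   0] [212.1 299.5  33.8]
[639 191] [ 26.6 313.8  33.5]
[598 295] [-86.9 294.7  33.1]
[591 296] [-85.4 280.6  33. ]
[550 275] [-48.8 198.8  32.7]
[505 209] [ 12.1 130.7  32.5]
[501 189] [ 26.5 124.1  32.5]
[515  19] [141.7 128.8  32.8]
[558   0] [168.1 172.5  33. ]
40643.0 [[476, 155], [452, 289], [328, 336], [307, 338], [202, 300], [180, 286], [160, 153], [366, 148]]
[476 155] [ 48.6 100.6  32.4]
[452 289] [-49.8  99.5  32.2]
[328 336] [-88.3   8.8  31.7]
[307 338] [-90.3  -7.   31.6]
[202 300] [-57.6 -83.3  31.3]
[180 286] [-46.6 -98.9  31.2]
[160 153] [ 49.8 -97.4  31.4]
[366 148] [50.5 28.7 32.1]
[501.81190674 173.1084827  194.57359779] [ 0.72620772 -0.68746979 -0.00095952  0.00259154] [ 0.51918416  0.01711148 -2.69032446] [ 0.00036354  0.01120951 -0.0099076 ]
```

View pics/w3.png

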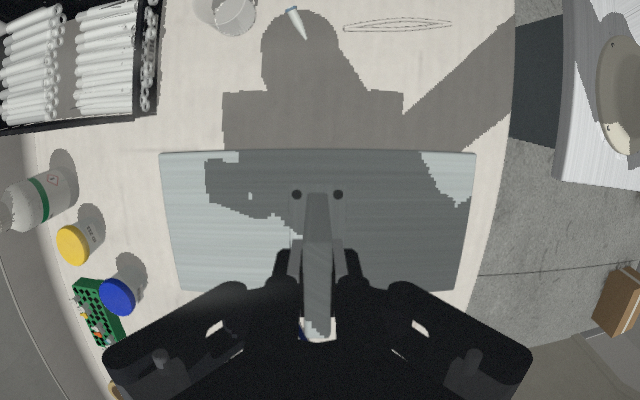

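The wrist view shows the plate firmly held by the blade (corners near (160,153) and (476,155)), square and centred in the tool to about 1 mm. Next I'll carry it over the bath.

```bash
cat > tgt.py <<'E'
from h import *
import sys
# args: Nx Nz theta ; tub frame near-bottom edge target
T0=np.array([473.5,-156.,0]);YAW=-4.45;H=37.8
RZ=R.from_euler("z",YAW,degrees=True)
def plan(nx,nz,th,ny=0):
    Rp=RZ*R.from_euler("y",-th,degrees=True)
    t=T0+RZ.apply([nx,ny,nz])+Rp.apply([100,0,H])
    Rt=Rp*R.from_matrix(np.array([[0,-1,0],[-1,0,0],[0,0,-1]],float).T)  # tool x=-y, y=-x, z=-z
    return t,Rt
def now():
    s=arm.read_state();o=np.array(s["position"]);Q=R.from_quat(s["ee_rot"])
    Rp=Q*R.from_matrix(np.array([[0,-1,0],[-1,0,0],[0,0,-1]],float))
    e=(RZ.inv()*Rp).as_euler("ZYX",degrees=True)
    N=RZ.inv().apply(o-Rp.apply([100,0,H])-T0)
    return s,o,Q,N,e
s,o,Q,N,e=now()
F=RZ.inv().apply(s["contact_force"])
print("t",round(s["clock"],2),"N",N.round(1),"yaw,th,roll",(e*[1,-1,1]).round(2),"F tub",F.round(1),"M",np.round(s["wrist_torque"],2),"w",round(s["gripper_width"],1))
for a in sys.argv[1:]:
    t,Rt=plan(*map(float,a.split(",")));d=t-o;rv=(Rt*Q.inv()).as_rotvec()/(np.pi/2)
    print(a,"TCP",t.round(1),"shift",(d/200).round(4),"turn",rv.round(4)); o,Q=t,Rt
E
python3 tgt.py -66,120,0 -66,120,17 -66,62,17 -95,59,17 -125.2,56.5,17 -125.2,56,0
```

```text
t 7.65 N [-96.3 317.1 157.4] yaw,th,roll [ 7.6  -0.27 -0.13] F tub [-0.9 -0.8 -2.4] M [ 0.01 -0.01  0.04] w 11.3
-66,120,0 TCP [ 507.4 -158.6  157.8] shift [ 0.0267 -1.6593 -0.1849] turn [ 0.0014 -0.003  -0.0844]
-66,120,17 TCP [ 492.  -157.4  185.4] shift [-0.0769  0.006   0.1379] turn [-0.0147 -0.1883  0.    ]
-66,62,17 TCP [ 492.  -157.4  127.4] shift [ 0.    0.   -0.29] turn [0. 0. 0.]
-95,59,17 TCP [ 463.1 -155.2  124.4] shift [-0.1446  0.0113 -0.015 ] turn [0. 0. 0.]
-125.2,56.5,17 TCP [ 433.  -152.8  121.9] shift [-0.1505  0.0117 -0.0125] turn [0. 0. 0.]
-125.2,56,0 TCP [ 448.4 -154.    93.8] shift [ 0.0769 -0.006  -0.1404] turn [0.0147 0.1883 0.    ]
```

```bash
python3 -m handwheel '[{"x":0,"y":-0.1,"z":0,"ax":0,"ay":0,"az":-0.0105},{"x":0,"y":-0.2,"z":0,"ax":0,"ay":0,"az":-0.0105},{"x":0,"y":-0.22,"z":0,"ax":0,"ay":0,"az":-0.0105},{"x":0,"y":-0.22,"z":0,"ax":0,"ay":0,"az":-0.0105},{"x":0,"y":-0.22,"z":0,"ax":0,"ay":0,"az":-0.0105},{"x":0,"y":-0.22,"z":0,"ax":0,"ay":0,"az":-0.0105},{"x":0,"y":-0.2,"z":0,"ax":0,"ay":0,"az":-0.0105},{"x":0,"y":-0.18,"z":0,"ax":0,"ay":0,"az":-0.0109}]'
python3 -m handwheel '[{"x":0,"y":-0.09,"z":0,"ax":0,"ay":0,"az":0},{"x":-0.0125,"y":0,"z":0,"ax":-0.0037,"ay":-0.0471,"az":0},{"x":-0.0125,"y":0,"z":0,"ax":-0.0037,"ay":-0.0471,"az":0},{"x":-0.0125,"y":0,"z":0,"ax":-0.0037,"ay":-0.0471,"az":0},{"x":-0.0125,"y":0,"z":-0.03,"ax":-0.0037,"ay":-0.0471,"az":0},{"x":0,"y":0,"z":0,"ax":0,"ay":0,"az":0},{"x":0,"y":0,"z":0,"ax":0,"ay":0,"az":0},{"x":0,"y":0,"z":0,"ax":0,"ay":0,"az":0}]'
python3 tgt.py -66,62,17
```

```text
clock: 8.45
position: [502.3, -139.9, 195.6]
ee_rot: [-0.679, 0.734, 0.001, -0.001]
contact_force: [-0.4, -0.1, -1.6]
gripper_width: 11.3
grasp_force: 58.9
clock: 9.25
position: [494.5, -156.1, 191.5]
ee_rot: [-0.672, 0.726, -0.109, 0.1]
contact_force: [-0.5, 0.4, -2.7]
gripper_width: 11.4
grasp_force: 59.4
t 9.25 N [-63.6   1.4 126.1] yaw,th,roll [ 0.06 16.98 -0.05] F tub [-0.5  0.3 -2.7] M [0.03 0.77 0.  ] w 11.4
-66,62,17 TCP [ 492.  -157.4  127.4] shift [-0.0126 -0.0066 -0.3206] turn [ 0.0005 -0.0002 -0.0006]
```

```bash
python3 -m handwheel '[{"x":-0.012,"y":-0.0066,"z":-0.05,"ax":0,"ay":0,"az":0},{"x":0,"y":0,"z":-0.07,"ax":0,"ay":0,"az":0},{"x":0,"y":0,"z":-0.07,"ax":0,"ay":0,"az":0},{"x":0,"y":0,"z":-0.07,"ax":0,"ay":0,"az":0},{"x":0,"y":0,"z":-0.04,"ax":0,"ay":0,"az":0},{"x":0,"y":0,"z":-0.02,"ax":0,"ay":0,"az":0},{"x":0,"y":0,"z":0,"ax":0,"ay":0,"az":0},{"x":0,"y":0,"z":0,"ax":0,"ay":0,"az":0}]'
python3 tgt.py -95,59,17 -120,57,17
python3 - <<'E'
from h import *
iw=arm.get_image("wrist");it=arm.get_image("top");s=arm.get_image("scene")
cv2.imwrite("pics/w4.png",iw[:,:,::-1])
v=np.vstack([cv2.resize(iw[:,:,::-1],(560,350)),np.hstack([cv2.resize(x[:,:,::-1],(280,245),interpolation=cv2.INTER_CUBIC) for x in (it[110:250,340:500],s[190:330,300:460])])])
cv2.imwrite("pics/m4.png",v)
E
```

```text
clock: 10.05
position: [491.5, -157.5, 127.8]
ee_rot: [-0.672, 0.726, -0.109, 0.101]
contact_force: [-0.8, 1.0, -2.4]
gripper_width: 11.3
grasp_force: 59.4
t 10.05 N [-66.4  -0.1  62.3] yaw,th,roll [ 0.04 17.06 -0.03] F tub [-0.9  1.  -2.4] M [0.07 0.75 0.01] w 11.3
-95,59,17 TCP [ 463.1 -155.2  124.4] shift [-0.142   0.0113 -0.0168] turn [ 0.0003  0.0007 -0.0004]
-120,57,17 TCP [ 438.2 -153.3  122.4] shift [-0.1246  0.0097 -0.01  ] turn [0. 0. 0.]
```

View pics/m4.png

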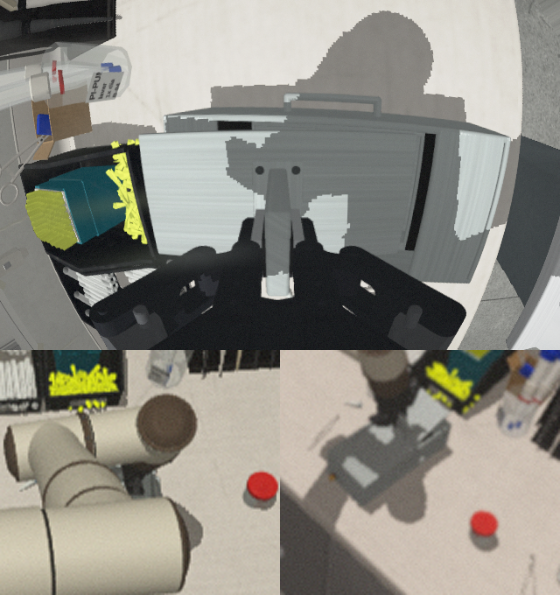

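The montage shows the near end inside the mouth, with the black slot to the wide rim at about (420,190). The far end is raised over the opposite rim and nothing touches. Feeding it under the wide rim.

```bash
python3 -m handwheel '[{"x":-0.03,"y":0.0023,"z":-0.004,"ax":0,"ay":0,"az":0},{"x":-0.05,"y":0.004,"z":-0.006,"ax":0,"ay":0,"az":0},{"x":-0.05,"y":0.004,"z":-0.006,"ax":0,"ay":0,"az":0},{"x":-0.05,"y":0.004,"z":-0.004,"ax":0,"ay":0,"az":0},{"x":-0.05,"y":0.004,"z":-0.004,"ax":0,"ay":0,"az":0},{"x":-0.03,"y":0.0023,"z":-0.003,"ax":0,"ay":0,"az":0},{"x":0,"y":0,"z":0,"ax":0,"ay":0,"az":0},{"x":0,"y":0,"z":0,"ax":0,"ay":0,"az":0}]'
python3 tgt.py -125.2,57,17 -125.2,57,11
```

```text
clock: 11.0
position: [439.4, -153.3, 122.3]
ee_rot: [-0.672, 0.726, -0.109, 0.101]
contact_force: [0.5, 0.3, -3.1]
gripper_width: 11.0
grasp_force: 59.4
t 11.0 N [-118.7   -0.    56.8] yaw,th,roll [ 0.05 17.07 -0.02] F tub [ 0.5  0.3 -3.1] M [0.07 0.77 0.04] w 11.0
-125.2,57,17 TCP [ 433.  -152.8  122.4] shift [-0.0319  0.0021  0.0005] turn [ 0.0003  0.0008 -0.0005]
-125.2,57,11 TCP [ 439.4 -153.3  113.2] shift [ 0.0318 -0.0025 -0.046 ] turn [0.0052 0.0665 0.    ]
```

```bash
python3 -m handwheel '[{"x":-0.01,"y":0.0007,"z":0,"ax":0,"ay":0,"az":0},{"x":-0.01,"y":0.0007,"z":0,"ax":0,"ay":0,"az":0},{"x":-0.0119,"y":0.0007,"z":0,"ax":0,"ay":0,"az":0},{"x":0.008,"y":-0.0006,"z":-0.0115,"ax":0.0013,"ay":0.0166,"az":0},{"x":0.008,"y":-0.0006,"z":-0.0115,"ax":0.0013,"ay":0.0166,"az":0},{"x":0.008,"y":-0.0006,"z":-0.0115,"ax":0.0013,"ay":0.0166,"az":0},{"x":0.008,"y":-0.0006,"z":-0.0115,"ax":0.0013,"ay":0.0166,"az":0},{"x":0,"y":0,"z":0,"ax":0,"ay":0,"az":0}]'
python3 tgt.py -125.2,56.5,5 -125.2,56.5,0
```

```text
clock: 11.8
position: [440.0, -153.4, 112.7]
ee_rot: [-0.676, 0.73, -0.071, 0.065]
contact_force: [0.6, 0.1, -2.5]
gripper_width: 11.6
grasp_force: 59.4
t 11.8 N [-124.5   -0.    56.4] yaw,th,roll [ 0.03 11.05 -0.02] F tub [ 0.6  0.2 -2.5] M [ 0.1   0.51 -0.04] w 11.6
-125.2,56.5,5 TCP [ 444.7 -153.8  102.9] shift [ 0.0234 -0.002  -0.0491] turn [ 0.0054  0.067  -0.0004]
-125.2,56.5,0 TCP [ 448.4 -154.    94.3] shift [ 0.0183 -0.0014 -0.0429] turn [0.0043 0.0554 0.    ]
```

```bash
cat > guard.py <<'E'
# guard.py Fx Fy Fz tol : stop if tub-frame force departs from baseline
import sys,numpy as np
from bench import arm
from scipy.spatial.transform import Rotation as R
s=arm.read_state();F=R.from_euler("z",-4.45,degrees=True).inv().apply(s["contact_force"])
a=list(map(float,sys.argv[1:]));print("guard",F.round(1),np.round(s["wrist_torque"],2));sys.exit(int(np.abs(F-a[:3]).max()>a[3]))
E
python3 -m handwheel '[{"x":0.0015,"y":-0.0001,"z":-0.003,"ax":0.0003,"ay":0.0042,"az":0},{"x":0.0015,"y":-0.0001,"z":-0.003,"ax":0.0003,"ay":0.0042,"az":0},{"x":0.0015,"y":-0.0001,"z":-0.003,"ax":0.0003,"ay":0.0042,"az":0},{"x":0.0015,"y":-0.0001,"z":-0.003,"ax":0.0003,"ay":0.0042,"az":0},{"x":0.0015,"y":-0.0001,"z":-0.003,"ax":0.0003,"ay":0.0042,"az":0},{"x":0.0015,"y":-0.0001,"z":-0.003,"ax":0.0003,"ay":0.0042,"az":0},{"x":0.0015,"y":-0.0001,"z":-0.003,"ax":0.0003,"ay":0.0042,"az":0},{"x":0.0015,"y":-0.0001,"z":-0.003,"ax":0.0003,"ay":0.0042,"az":0}]' && python3 guard.py 0 0 -2.7 5 && python3 -m handwheel '[{"x":0.0015,"y":-0.0001,"z":-0.003,"ax":0.0003,"ay":0.0042,"az":0},{"x":0.0015,"y":-0.0001,"z":-0.003,"ax":0.0003,"ay":0.0042,"az":0},{"x":0.0015,"y":-0.0001,"z":-0.003,"ax":0.0003,"ay":0.0042,"az":0},{"x":0.0015,"y":-0.0001,"z":-0.003,"ax":0.0003,"ay":0.0042,"az":0},{"x":0.0015,"y":-0.0001,"z":-0.003,"ax":0.0003,"ay":0.0042,"az":0},{"x":0.0015,"y":-0.0001,"z":-0.003,"ax":0.0003,"ay":0.0042,"az":0},{"x":0.0015,"y":-0.0001,"z":-0.003,"ax":0.0003,"ay":0.0042,"az":0},{"x":0.0015,"y":-0.0001,"z":-0.003,"ax":0.0003,"ay":0.0042,"az":0}]' && python3 guard.py 0 0 -2.7 5
python3 tgt.py -125.2,56.5,0
```

```text
clock: 12.6
position: [441.4, -153.5, 107.9]
ee_rot: [-0.678, 0.732, -0.051, 0.047]
contact_force: [0.7, 0.9, -3.4]
gripper_width: 11.4
grasp_force: 59.4
guard [ 0.6  1.  -3.4] [0.04 0.37 0.03]
clock: 13.4
position: [443.8, -153.7, 103.1]
ee_rot: [-0.679, 0.733, -0.032, 0.029]
contact_force: [0.0, 0.4, -3.1]
gripper_width: 11.6
grasp_force: 59.4
guard [-0.   0.4 -3.1] [ 0.03  0.2  -0.01]
t 13.4 N [-1.262e+02 -1.000e-01  5.680e+01] yaw,th,roll [ 0.03  4.92 -0.05] F tub [-0.   0.4 -3.1] M [ 0.03  0.2  -0.01] w 11.6
-125.2,56.5,0 TCP [ 448.4 -154.    94.3] shift [ 0.0229 -0.0018 -0.0438] turn [ 0.0048  0.0545 -0.0004]
```

```bash
python3 -m handwheel '[{"x":0.0033,"y":-0.0003,"z":-0.0063,"ax":0.0007,"ay":0.0078,"az":0},{"x":0.0033,"y":-0.0003,"z":-0.0063,"ax":0.0007,"ay":0.0078,"az":0},{"x":0.0033,"y":-0.0003,"z":-0.0063,"ax":0.0007,"ay":0.0078,"az":0},{"x":0.0033,"y":-0.0003,"z":-0.0063,"ax":0.0007,"ay":0.0078,"az":0},{"x":0.0033,"y":-0.0003,"z":-0.0063,"ax":0.0007,"ay":0.0078,"az":0},{"x":0.0033,"y":-0.0003,"z":-0.0063,"ax":0.0007,"ay":0.0078,"az":0},{"x":0.0033,"y":-0.0003,"z":-0.006,"ax":0.0007,"ay":0.0077,"az":0},{"x":0,"y":0,"z":0,"ax":0,"ay":0,"az":0}]'
python3 tgt.py -122,54.5,0
```

```text
clock: 14.2
position: [448.8, -154.1, 94.1]
ee_rot: [-0.679, 0.734, 0.0, 0.0]
contact_force: [0.2, 0.3, -2.8]
gripper_width: 11.4
grasp_force: 59.4
t 14.2 N [-1.248e+02 -1.000e-01  5.630e+01] yaw,th,roll [0.03 0.   0.01] F tub [ 0.1  0.3 -2.8] M [ 0.02 -0.01 -0.  ] w 11.4
-122,54.5,0 TCP [ 451.6 -154.3   92.3] shift [ 0.0138 -0.0009 -0.0092] turn [-0.0001  0.     -0.0004]
```

```bash
python3 -m handwheel '[{"x":0,"y":0,"z":-0.001,"ax":0,"ay":0,"az":0},{"x":0,"y":0,"z":-0.001,"ax":0,"ay":0,"az":0},{"x":0,"y":0,"z":-0.001,"ax":0,"ay":0,"az":0},{"x":0,"y":0,"z":-0.001,"ax":0,"ay":0,"az":0},{"x":0,"y":0,"z":-0.001,"ax":0,"ay":0,"az":0},{"x":0,"y":0,"z":-0.001,"ax":0,"ay":0,"az":0},{"x":0,"y":0,"z":-0.001,"ax":0,"ay":0,"az":0},{"x":0,"y":0,"z":-0.001,"ax":0,"ay":0,"az":0}]' && python3 guard.py 0 0 -2.8 2 && python3 -m handwheel '[{"x":0,"y":0,"z":-0.0005,"ax":0,"ay":0,"az":0},{"x":0,"y":0,"z":-0.0005,"ax":0,"ay":0,"az":0},{"x":0,"y":0,"z":-0.0005,"ax":0,"ay":0,"az":0},{"x":0,"y":0,"z":-0.0005,"ax":0,"ay":0,"az":0},{"x":0,"y":0,"z":-0.0005,"ax":0,"ay":0,"az":0},{"x":0,"y":0,"z":-0.0005,"ax":0,"ay":0,"az":0},{"x":0,"y":0,"z":-0.0005,"ax":0,"ay":0,"az":0},{"x":0,"y":0,"z":-0.0005,"ax":0,"ay":0,"az":0}]' && python3 guard.py 0 0 -2.8 2 && python3 -m handwheel '[{"x":0,"y":0,"z":-0.0005,"ax":0,"ay":0,"az":0},{"x":0,"y":0,"z":-0.0005,"ax":0,"ay":0,"az":0},{"x":0,"y":0,"z":-0.0005,"ax":0,"ay":0,"az":0},{"x":0,"y":0,"z":-0.0005,"ax":0,"ay":0,"az":0},{"x":0,"y":0,"z":-0.0005,"ax":0,"ay":0,"az":0},{"x":0,"y":0,"z":-0.0005,"ax":0,"ay":0,"az":0},{"x":0,"y":0,"z":-0.0005,"ax":0,"ay":0,"az":0},{"x":0,"y":0,"z":-0.0005,"ax":0,"ay":0,"az":0}]' && python3 guard.py 0 0 -2.8 2
python3 tgt.py
```

```text
clock: 15.0
position: [448.4, -154.1, 92.8]
ee_rot: [-0.679, 0.734, -0.0, 0.0]
contact_force: [0.6, 0.1, -3.0]
gripper_width: 10.7
grasp_force: 59.4
guard [ 0.6  0.1 -3. ] [-0.01  0.02 -0.07]
clock: 15.8
position: [448.4, -154.1, 91.9]
ee_rot: [-0.679, 0.734, -0.0, 0.0]
contact_force: [0.7, -0.7, -2.5]
gripper_width: 11.1
grasp_force: 59.4
guard [ 0.7 -0.7 -2.5] [0.01 0.01 0.01]
clock: 16.6
position: [448.4, -154.1, 91.9]
ee_rot: [-0.679, 0.734, -0.0, 0.0]
contact_force: [-3.3, 1.8, 7.6]
gripper_width: 11.7
grasp_force: 60.6
guard [-3.4  1.6  7.6] [0.54 0.93 0.  ]
t 16.6 N [-125.2   -0.2   54. ] yaw,th,roll [0.05 0.03 0.  ] F tub [-3.4  1.6  7.6] M [0.54 0.93 0.  ] w 11.7
```

```bash
python3 -m handwheel '[{"x":0,"y":0,"z":0.0025,"ax":0,"ay":0,"az":0},{"x":0.0043,"y":-0.00033,"z":0,"ax":0,"ay":0,"az":0},{"x":0.0043,"y":-0.00033,"z":0,"ax":0,"ay":0,"az":0},{"x":0.0043,"y":-0.00033,"z":0,"ax":0,"ay":0,"az":0},{"x":0.0043,"y":-0.00033,"z":0,"ax":0,"ay":0,"az":0},{"x":0.0043,"y":-0.00033,"z":0,"ax":0,"ay":0,"az":0},{"x":0.0043,"y":-0.00033,"z":0,"ax":0,"ay":0,"az":0},{"x":0.0043,"y":-0.00033,"z":0,"ax":0,"ay":0,"az":0}]'
python3 tgt.py
```

```text
clock: 17.4
position: [452.7, -154.8, 91.9]
ee_rot: [-0.679, 0.734, 0.001, -0.001]
contact_force: [-6.6, 1.5, 8.7]
gripper_width: 11.3
grasp_force: 60.9
t 17.4 N [-120.9   -0.4   54.3] yaw,th,roll [ 0.03 -0.16 -0.01] F tub [-6.7  1.   8.7] M [0.28 1.51 0.06] w 11.3
```

```bash
python3 -m handwheel '[{"x":0,"y":0,"z":0.002,"ax":0,"ay":0,"az":0},{"x":0,"y":0,"z":0.001,"ax":0,"ay":0,"az":0},{"x":0.001,"y":-0.0001,"z":0,"ax":0,"ay":0,"az":0},{"x":0.001,"y":-0.0001,"z":0,"ax":0,"ay":0,"az":0},{"x":0.001,"y":-0.0001,"z":0,"ax":0,"ay":0,"az":0},{"x":0.001,"y":-0.0001,"z":0,"ax":0,"ay":0,"az":0},{"x":0.001,"y":-0.0001,"z":0,"ax":0,"ay":0,"az":0},{"x":0,"y":0,"z":0,"ax":0,"ay":0,"az":0}]'
python3 tgt.py
```

```text
clock: 18.2
position: [455.5, -154.6, 92.2]
ee_rot: [-0.679, 0.734, -0.0, 0.0]
contact_force: [0.5, 0.8, -3.4]
gripper_width: 11.3
grasp_force: 59.4
t 18.2 N [-1.18e+02 -1.00e-01  5.43e+01] yaw,th,roll [0.03 0.03 0.01] F tub [ 0.5  0.8 -3.4] M [0.01 0.04 0.02] w 11.3
```

```bash
python3 -m handwheel '[{"x":0,"y":0,"z":-0.0015,"ax":0,"ay":0,"az":0},{"x":0.0015,"y":-0.00012,"z":0,"ax":0,"ay":0,"az":0},{"x":0.0015,"y":-0.00012,"z":0,"ax":0,"ay":0,"az":0},{"x":0.0015,"y":-0.00012,"z":0,"ax":0,"ay":0,"az":0},{"x":0.0015,"y":-0.00012,"z":0,"ax":0,"ay":0,"az":0},{"x":0.0015,"y":-0.00012,"z":0,"ax":0,"ay":0,"az":0},{"x":0.0015,"y":-0.00012,"z":0,"ax":0,"ay":0,"az":0},{"x":0.0015,"y":-0.00012,"z":0,"ax":0,"ay":0,"az":0}]' && python3 guard.py 0 0 -1 5 && python3 -m handwheel '[{"x":0.0015,"y":-0.00012,"z":0,"ax":0,"ay":0,"az":0},{"x":0.0015,"y":-0.00012,"z":0,"ax":0,"ay":0,"az":0},{"x":0.0015,"y":-0.00012,"z":0,"ax":0,"ay":0,"az":0},{"x":0.0015,"y":-0.00012,"z":0,"ax":0,"ay":0,"az":0},{"x":0.0015,"y":-0.00012,"z":0,"ax":0,"ay":0,"az":0},{"x":0.0015,"y":-0.00012,"z":0,"ax":0,"ay":0,"az":0},{"x":0.0015,"y":-0.00012,"z":0,"ax":0,"ay":0,"az":0},{"x":0.0015,"y":-0.00012,"z":0,"ax":0,"ay":0,"az":0}]' && python3 guard.py 0 0 -1 5
python3 tgt.py
```

```text
clock: 19.0
position: [457.5, -154.8, 91.9]
ee_rot: [-0.679, 0.734, -0.0, 0.0]
contact_force: [0.5, -0.7, -3.6]
gripper_width: 11.1
grasp_force: 59.4
guard [ 0.6 -0.6 -3.6] [-0.06  0.02 -0.02]
clock: 19.8
position: [459.9, -155.0, 92.0]
ee_rot: [-0.679, 0.734, -0.0, 0.0]
contact_force: [0.9, -0.3, -2.3]
gripper_width: 11.2
grasp_force: 59.4
guard [ 0.9 -0.2 -2.3] [-0.05 -0.    0.01]
t 19.8 N [-1.136e+02 -1.000e-01  5.410e+01] yaw,th,roll [0.03 0.03 0.01] F tub [ 0.9 -0.2 -2.3] M [-0.05 -0.    0.01] w 11.2
```

```bash
python3 -m handwheel '[{"x":0.0015,"y":-0.00012,"z":-0.001,"ax":0,"ay":0,"az":0},{"x":0.0015,"y":-0.00012,"z":0,"ax":0,"ay":0,"az":0},{"x":0.0015,"y":-0.00012,"z":0,"ax":0,"ay":0,"az":0},{"x":0.0015,"y":-0.00012,"z":0,"ax":0,"ay":0,"az":0},{"x":0.0015,"y":-0.00012,"z":0,"ax":0,"ay":0,"az":0},{"x":0.0015,"y":-0.00012,"z":0,"ax":0,"ay":0,"az":0},{"x":0.0015,"y":-0.00012,"z":0,"ax":0,"ay":0,"az":0},{"x":0.0015,"y":-0.00012,"z":0,"ax":0,"ay":0,"az":0}]' && python3 guard.py 0 0 -1 5 && python3 -m handwheel '[{"x":0.0015,"y":-0.00012,"z":0,"ax":0,"ay":0,"az":0},{"x":0.0015,"y":-0.00012,"z":0,"ax":0,"ay":0,"az":0},{"x":0.0015,"y":-0.00012,"z":0,"ax":0,"ay":0,"az":0},{"x":0.0015,"y":-0.00012,"z":0,"ax":0,"ay":0,"az":0},{"x":0.0015,"y":-0.00012,"z":0,"ax":0,"ay":0,"az":0},{"x":0.0015,"y":-0.00012,"z":0,"ax":0,"ay":0,"az":0},{"x":0.0015,"y":-0.00012,"z":0,"ax":0,"ay":0,"az":0},{"x":0.0015,"y":-0.00012,"z":0,"ax":0,"ay":0,"az":0}]' && python3 guard.py 0 0 -1 5 && python3 -m handwheel '[{"x":0.0015,"y":-0.00012,"z":0,"ax":0,"ay":0,"az":0},{"x":0.0015,"y":-0.00012,"z":0,"ax":0,"ay":0,"az":0},{"x":0.0015,"y":-0.00012,"z":0,"ax":0,"ay":0,"az":0},{"x":0.0015,"y":-0.00012,"z":0,"ax":0,"ay":0,"az":0},{"x":0.0015,"y":-0.00012,"z":0,"ax":0,"ay":0,"az":0},{"x":0.0015,"y":-0.00012,"z":0,"ax":0,"ay":0,"az":0},{"x":0.0015,"y":-0.00012,"z":0,"ax":0,"ay":0,"az":0},{"x":0.0015,"y":-0.00012,"z":0,"ax":0,"ay":0,"az":0}]' && python3 guard.py 0 0 -1 5
python3 tgt.py
```

```text
clock: 20.6
position: [461.9, -155.3, 91.9]
ee_rot: [-0.679, 0.734, 0.0, -0.0]
contact_force: [-3.6, 0.2, 3.7]
gripper_width: 11.3
grasp_force: 60.3
guard [-3.6 -0.   3.7] [ 0.12  1.05 -0.  ]
clock: 21.4
position: [464.3, -155.5, 91.9]
ee_rot: [-0.679, 0.734, 0.0, -0.0]
contact_force: [-5.8, -0.6, 5.4]
gripper_width: 11.2
grasp_force: 60.6
guard [-5.7 -1.   5.4] [ 0.18  1.25 -0.  ]
t 21.4 N [-109.2   -0.2   54.1] yaw,th,roll [ 0.03 -0.02  0.  ] F tub [-5.7 -1.   5.4] M [ 0.18  1.25 -0.  ] w 11.2
```

```bash
python3 -m handwheel '[{"x":0.0015,"y":-0.00012,"z":0.0005,"ax":0,"ay":0,"az":0},{"x":0.0015,"y":-0.00012,"z":0,"ax":0,"ay":0,"az":0},{"x":0.0015,"y":-0.00012,"z":0,"ax":0,"ay":0,"az":0},{"x":0.0015,"y":-0.00012,"z":0,"ax":0,"ay":0,"az":0},{"x":0.0015,"y":-0.00012,"z":0,"ax":0,"ay":0,"az":0},{"x":0.0015,"y":-0.00012,"z":0,"ax":0,"ay":0,"az":0},{"x":0.0015,"y":-0.00012,"z":0,"ax":0,"ay":0,"az":0},{"x":0.0015,"y":-0.00012,"z":0,"ax":0,"ay":0,"az":0}]' && python3 guard.py -2 0 0 6 && python3 -m handwheel '[{"x":0.0015,"y":-0.00012,"z":0,"ax":0,"ay":0,"az":0},{"x":0.0015,"y":-0.00012,"z":0,"ax":0,"ay":0,"az":0},{"x":0.0015,"y":-0.00012,"z":0,"ax":0,"ay":0,"az":0},{"x":0.0015,"y":-0.00012,"z":0,"ax":0,"ay":0,"az":0},{"x":0.0015,"y":-0.00012,"z":0,"ax":0,"ay":0,"az":0},{"x":0.0015,"y":-0.00012,"z":0,"ax":0,"ay":0,"az":0},{"x":0.0015,"y":-0.00012,"z":0,"ax":0,"ay":0,"az":0},{"x":0.0015,"y":-0.00012,"z":0,"ax":0,"ay":0,"az":0}]' && python3 guard.py -2 0 0 6 && python3 -m handwheel '[{"x":0.0015,"y":-0.00012,"z":0,"ax":0,"ay":0,"az":0},{"x":0.0015,"y":-0.00012,"z":0,"ax":0,"ay":0,"az":0},{"x":0.0015,"y":-0.00012,"z":0,"ax":0,"ay":0,"az":0},{"x":0.0015,"y":-0.00012,"z":0,"ax":0,"ay":0,"az":0},{"x":0.0015,"y":-0.00012,"z":0,"ax":0,"ay":0,"az":0},{"x":0.0015,"y":-0.00012,"z":0,"ax":0,"ay":0,"az":0},{"x":0.0015,"y":-0.00012,"z":0,"ax":0,"ay":0,"az":0},{"x":0.0015,"y":-0.00012,"z":0,"ax":0,"ay":0,"az":0}]' && python3 guard.py -2 0 0 6
python3 tgt.py
```

```text
clock: 22.2
position: [467.0, -155.6, 91.9]
ee_rot: [-0.679, 0.734, 0.0, 0.0]
contact_force: [-5.0, 0.3, 4.7]
gripper_width: 11.4
grasp_force: 60.5
guard [-5.  -0.1  4.7] [ 0.12  1.3  -0.03]
clock: 23.0
position: [469.4, -155.8, 91.9]
ee_rot: [-0.679, 0.734, 0.0, 0.0]
contact_force: [-4.6, -0.6, 5.1]
gripper_width: 11.3
grasp_force: 60.5
guard [-4.5 -1.   5.1] [ 0.14  1.34 -0.03]
clock: 23.8
position: [471.8, -156.0, 91.9]
ee_rot: [-0.679, 0.734, 0.0, 0.0]
contact_force: [-5.0, 0.6, 5.6]
gripper_width: 11.5
grasp_force: 60.5
guard [-5.   0.3  5.6] [ 0.16  1.28 -0.07]
t 23.8 N [-101.7   -0.2   54.1] yaw,th,roll [0.03 0.01 0.01] F tub [-5.   0.3  5.6] M [ 0.16  1.28 -0.07] w 11.5
```

```bash
python3 -m handwheel '[{"x":0.0015,"y":-0.00012,"z":0.0005,"ax":0,"ay":0,"az":0},{"x":0.0015,"y":-0.00012,"z":0,"ax":0,"ay":0,"az":0},{"x":0.0015,"y":-0.00012,"z":0,"ax":0,"ay":0,"az":0},{"x":0.0015,"y":-0.00012,"z":0,"ax":0,"ay":0,"az":0},{"x":0.0015,"y":-0.00012,"z":0,"ax":0,"ay":0,"az":0},{"x":0.0015,"y":-0.00012,"z":0,"ax":0,"ay":0,"az":0},{"x":0.0015,"y":-0.00012,"z":0,"ax":0,"ay":0,"az":0},{"x":0.0015,"y":-0.00012,"z":0,"ax":0,"ay":0,"az":0}]' && python3 guard.py -2 0 0 6 && python3 -m handwheel '[{"x":0.0015,"y":-0.00012,"z":0,"ax":0,"ay":0,"az":0},{"x":0.0015,"y":-0.00012,"z":0,"ax":0,"ay":0,"az":0},{"x":0.0015,"y":-0.00012,"z":0,"ax":0,"ay":0,"az":0},{"x":0.0015,"y":-0.00012,"z":0,"ax":0,"ay":0,"az":0},{"x":0.0015,"y":-0.00012,"z":0,"ax":0,"ay":0,"az":0},{"x":0.0015,"y":-0.00012,"z":0,"ax":0,"ay":0,"az":0},{"x":0.0015,"y":-0.00012,"z":0,"ax":0,"ay":0,"az":0},{"x":0.0015,"y":-0.00012,"z":0,"ax":0,"ay":0,"az":0}]' && python3 guard.py -2 0 0 6 && python3 -m handwheel '[{"x":0.0015,"y":-0.00012,"z":0,"ax":0,"ay":0,"az":0},{"x":0.0015,"y":-0.00012,"z":0,"ax":0,"ay":0,"az":0},{"x":0.0015,"y":-0.00012,"z":0,"ax":0,"ay":0,"az":0},{"x":0.0015,"y":-0.00012,"z":0,"ax":0,"ay":0,"az":0},{"x":0.0015,"y":-0.00012,"z":0,"ax":0,"ay":0,"az":0},{"x":0.0015,"y":-0.00012,"z":0,"ax":0,"ay":0,"az":0},{"x":0.0015,"y":-0.00012,"z":0,"ax":0,"ay":0,"az":0},{"x":0.0015,"y":-0.00012,"z":0,"ax":0,"ay":0,"az":0}]' && python3 guard.py -2 0 0 6
python3 tgt.py
```

```text
clock: 24.6
position: [474.4, -156.2, 91.9]
ee_rot: [-0.679, 0.734, -0.0, 0.0]
contact_force: [-2.9, 0.4, 1.8]
gripper_width: 11.4
grasp_force: 60.2
guard [-2.9  0.2  1.8] [0.1  0.86 0.05]
clock: 25.4
position: [476.9, -156.4, 91.9]
ee_rot: [-0.679, 0.734, -0.0, 0.0]
contact_force: [-2.6, -0.0, -0.4]
gripper_width: 11.2
grasp_force: 59.8
guard [-2.6 -0.2 -0.4] [ 0.13  0.54 -0.03]
clock: 26.2
position: [479.3, -156.5, 91.9]
ee_rot: [-0.679, 0.734, -0.0, 0.0]
contact_force: [-0.2, -0.2, -2.1]
gripper_width: 11.7
grasp_force: 59.5
guard [-0.1 -0.3 -2.1] [ 0.05  0.21 -0.05]
t 26.2 N [-94.2  -0.1  54. ] yaw,th,roll [0.03 0.04 0.01] F tub [-0.1 -0.3 -2.1] M [ 0.05  0.21 -0.05] w 11.7
```

```bash
python3 -m handwheel '[{"x":0.0015,"y":-0.00012,"z":-0.0002,"ax":0,"ay":0,"az":0},{"x":0.0015,"y":-0.00012,"z":0,"ax":0,"ay":0,"az":0},{"x":0.0015,"y":-0.00012,"z":0,"ax":0,"ay":0,"az":0},{"x":0.0015,"y":-0.00012,"z":0,"ax":0,"ay":0,"az":0},{"x":0.0015,"y":-0.00012,"z":0,"ax":0,"ay":0,"az":0},{"x":0.0015,"y":-0.00012,"z":0,"ax":0,"ay":0,"az":0},{"x":0.0015,"y":-0.00012,"z":0,"ax":0,"ay":0,"az":0},{"x":0.0015,"y":-0.00012,"z":0,"ax":0,"ay":0,"az":0}]' && python3 guard.py -1 0 -1 4 && python3 -m handwheel '[{"x":0.0015,"y":-0.00012,"z":-0.0002,"ax":0,"ay":0,"az":0},{"x":0.0015,"y":-0.00012,"z":0,"ax":0,"ay":0,"az":0},{"x":0.0015,"y":-0.00012,"z":0,"ax":0,"ay":0,"az":0},{"x":0.0015,"y":-0.00012,"z":0,"ax":0,"ay":0,"az":0},{"x":0.0015,"y":-0.00012,"z":0,"ax":0,"ay":0,"az":0},{"x":0.0015,"y":-0.00012,"z":0,"ax":0,"ay":0,"az":0},{"x":0.0015,"y":-0.00012,"z":0,"ax":0,"ay":0,"az":0},{"x":0.0015,"y":-0.00012,"z":0,"ax":0,"ay":0,"az":0}]' && python3 guard.py -1 0 -1 4 && python3 -m handwheel '[{"x":0.0015,"y":-0.00012,"z":-0.0002,"ax":0,"ay":0,"az":0},{"x":0.0015,"y":-0.00012,"z":0,"ax":0,"ay":0,"az":0},{"x":0.0015,"y":-0.00012,"z":0,"ax":0,"ay":0,"az":0},{"x":0.0015,"y":-0.00012,"z":0,"ax":0,"ay":0,"az":0},{"x":0.0015,"y":-0.00012,"z":0,"ax":0,"ay":0,"az":0},{"x":0.0015,"y":-0.00012,"z":0,"ax":0,"ay":0,"az":0},{"x":0.0015,"y":-0.00012,"z":0,"ax":0,"ay":0,"az":0},{"x":0.0015,"y":-0.00012,"z":0,"ax":0,"ay":0,"az":0}]' && python3 guard.py -1 0 -1 4
python3 tgt.py
```

```text
clock: 27.0
position: [481.4, -156.7, 91.9]
ee_rot: [-0.679, 0.734, -0.0, 0.0]
contact_force: [-1.1, 0.5, -0.5]
gripper_width: 11.4
grasp_force: 59.6
guard [-1.2  0.4 -0.5] [0.11 0.25 0.01]
clock: 27.8
position: [481.5, -156.8, 92.0]
ee_rot: [-0.679, 0.734, 0.002, -0.001]
contact_force: [-9.9, 3.2, 6.3]
gripper_width: 11.4
grasp_force: 60.8
guard [-10.2   2.5   6.3] [0.8  2.05 0.08]
t 27.8 N [-92.1  -0.2  54.7] yaw,th,roll [ 0.02 -0.25  0.02] F tub [-10.2   2.5   6.3] M [0.8  2.05 0.08] w 11.4
```

```bash
python3 -m handwheel '[{"x":-0.002,"y":0.00016,"z":0,"ax":0,"ay":0,"az":0},{"x":-0.002,"y":0.00016,"z":0,"ax":0,"ay":0,"az":0},{"x":-0.002,"y":0.00016,"z":0,"ax":0,"ay":0,"az":0},{"x":-0.001,"y":0.00008,"z":0,"ax":0,"ay":0,"az":0},{"x":0,"y":0,"z":0,"ax":0,"ay":0,"az":0},{"x":0,"y":0,"z":0,"ax":0,"ay":0,"az":0},{"x":0,"y":0,"z":0,"ax":0,"ay":0,"az":0},{"x":0,"y":0,"z":0,"ax":0,"ay":0,"az":0}]'
python3 tgt.py
```

```text
clock: 28.6
position: [481.5, -156.8, 91.9]
ee_rot: [-0.679, 0.734, 0.001, -0.0]
contact_force: [-5.5, 2.7, 3.1]
gripper_width: 11.3
grasp_force: 60.2
t 28.6 N [-92.1  -0.2  54.3] yaw,th,roll [ 0.02 -0.09  0.01] F tub [-5.7  2.2  3.1] M [0.48 1.31 0.03] w 11.3
```

```bash
python3 -m handwheel '[{"x":-0.001,"y":0.00008,"z":0,"ax":0,"ay":0,"az":0},{"x":-0.001,"y":0.00008,"z":0,"ax":0,"ay":0,"az":0},{"x":-0.001,"y":0.00008,"z":0,"ax":0,"ay":0,"az":0},{"x":0,"y":0,"z":0,"ax":0,"ay":0,"az":0},{"x":0,"y":0,"z":0,"ax":0,"ay":0,"az":0},{"x":0,"y":0,"z":0,"ax":0,"ay":0,"az":0},{"x":0,"y":0,"z":0,"ax":0,"ay":0,"az":0},{"x":0,"y":0,"z":0,"ax":0,"ay":0,"az":0}]'
python3 tgt.py
```

```text
clock: 29.4
position: [481.4, -156.8, 91.9]
ee_rot: [-0.679, 0.734, 0.0, -0.0]
contact_force: [-5.8, 1.5, 3.6]
gripper_width: 11.1
grasp_force: 60.3
t 29.4 N [-92.   -0.2  54.1] yaw,th,roll [ 0.03 -0.03  0.01] F tub [-5.9  1.1  3.6] M [0.43 1.33 0.  ] w 11.1
```

```bash
python3 -m handwheel '[{"x":0,"y":0,"z":0,"ax":0,"ay":0,"az":0},{"x":0,"y":0,"z":0,"ax":0,"ay":0,"az":0},{"x":0,"y":0,"z":0,"ax":0,"ay":0,"az":0},{"x":0,"y":0,"z":0,"ax":0,"ay":0,"az":0},{"x":0,"y":0,"z":0,"ax":0,"ay":0,"az":0},{"x":0,"y":0,"z":0,"ax":0,"ay":0,"az":0},{"x":0,"y":0,"z":0,"ax":0,"ay":0,"az":0},{"x":0,"y":0,"z":0,"ax":0,"ay":0,"az":0}]' 0
python3 tgt.py
cp wp.py wp2.py; sed -i 's/w3.png/w5.png/' wp2.py; python3 wp2.py | tail -20
```

```text
clock: 30.2
position: [481.9, -156.8, 91.9]
ee_rot: [-0.679, 0.734, -0.0, 0.0]
contact_force: [0.1, -0.2, 0.2]
gripper_width: 42.8
grasp_force: 0.0
t 30.2 N [-91.5  -0.2  54. ] yaw,th,roll [0.03 0.03 0.01] F tub [ 0.1 -0.2  0.2] M [ 0.01 -0.02  0.  ] w 42.8
[601  11] [175.1 224.7  31.7]
1180.0 [[24, 374], [61, 366], [86, 399], [44, 399], [34, 393]]
[ 24 374] [-272.8 -462.6   32.1]
[ 61 366] [-199.4 -317.4   32. ]
[ 86 399] [-262.4 -308.1   32. ]
[ 44 399] [-330.8 -452.2   32.1]
[ 34 393] [-327.3 -478.3   32.1]
90708.0 [[103, 149], [273, 107], [377, 107], [591, 133], [611, 141], [639, 168], [638, 328], [554, 370], [269, 337], [141, 315], [113, 222]]
[103 149] [  55.1 -144.7   31.9]
[273 107] [ 74.1 -24.3  31.8]
[377 107] [74.4 34.4 31.8]
[591 133] [ 72.7 210.8  31.7]
[611 141] [ 69.3 241.5  31.7]
[639 168] [ 49.5 300.8  31.6]
[638 328] [-177.9  466.    31.6]
[554 370] [-191.8  278.9   31.7]
[269 337] [-90.6 -36.   31.8]
[141 315] [ -81.2 -144.8   31.9]
[113 222] [   2.1 -146.6   31.9]
[ 481.90411844 -156.76883433   91.86107755] [-6.79344314e-01  7.33819619e-01 -1.19068047e-04  2.35136112e-04] [ 0.08362039 -0.1982098   0.16000133] [ 0.00649833 -0.02402956  0.0046859 ]
```

```bash
python3 -m handwheel '[{"x":0,"y":0,"z":0.05,"ax":0,"ay":0,"az":0},{"x":0,"y":0,"z":0.1,"ax":0,"ay":0,"az":0},{"x":0,"y":0,"z":0.2,"ax":0,"ay":0,"az":0},{"x":0,"y":0,"z":0.2,"ax":0,"ay":0,"az":0},{"x":0,"y":0,"z":0.2,"ax":0,"ay":0,"az":0},{"x":0,"y":0,"z":0.05,"ax":0,"ay":0,"az":0},{"x":0,"y":0,"z":0,"ax":0,"ay":0,"az":0},{"x":0,"y":0,"z":0,"ax":0,"ay":0,"az":0}]'
python3 - <<'E'
from h import *
import pickle
w=arm.camera_params("wrist");iw=arm.get_image("wrist");pickle.dump(w,open("w6.pkl","wb"))
cv2.imwrite("pics/w6.png",cv2.resize(iw[60:340,140:500,::-1],None,fx=2.1,fy=2.1,interpolation=cv2.INTER_CUBIC))
E
```

```text
clock: 31.05
position: [481.0, -156.5, 251.0]
ee_rot: [-0.679, 0.734, 0.001, -0.0]
contact_force: [1.3, -0.6, -0.9]
gripper_width: 42.8
grasp_force: 0.0
```

View pics/w6.png

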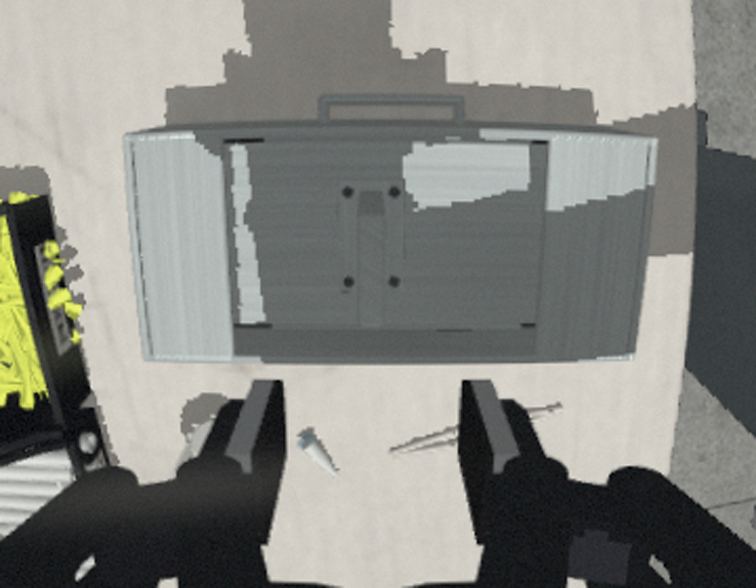

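The final view shows the plate flat in the mouth with both ends under the rims (edges at columns ~230 and ~540). The handle is upright around (372,250), the gripper is clear, and the tube and tweezers are undisturbed. Handing in.

```bash
python3 -c "
from bench import arm
print(arm.job_done())"
```

```text
the job is handed in; nothing more can be done
None
```

The cover plate lies flat on the ledges inside the bath, released against the hidden stop (contact felt with the handle about 8 mm past the mouth centre, about 10 N at most), and the job was handed in at about 31 s with the gripper clear and no other object moved that I could see.

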